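Unload the power brick from the clamp fixture

ROBOT

A 7-joint arm with a two-finger parallel gripper is mounted at the origin on the work surface. World frame = base frame: x ahead of the robot, y to its left, z up, the work surface at z = 0. Lengths are in m, angles in rad, forces in N, time in s.
With the tool pointing down it reaches from about 0.425 to 0.8 m from the base axis. Payload 8.3 kg.
Tool frame: the origin (TCP) lies midway between the tips of the shut fingers; the grasp point (between the pads) lies behind it (robot.pinch_z is the z of the grasp point in the tool frame, in m); z points along the fingers, y is the line along which they close (so a half turn about z gives the same grasp; the last joint's range is limited). The gripper opens to 85 mm and grips with 20 to 120 N. Pads are 22 mm wide; open, the fingers measure 114 mm over their backs; the gripper's body (76 mm by 85 mm) begins 54 mm behind the grasp point. The pads swing forward as they close: fully open they stand 13 mm farther back than shut.
Start: joints at [1.205, 0.383, 0.016, 1.37, -0.006, 1.388, -0.046], TCP at [0.186, -0.597, 0.231] pointing down, gripper open.
Joint ranges: [-2.95, 2.95], [-0.25, 2.06], [-1.52, 1.56], [0.18, 2.33], [-1.44, 4.58], [0.02, 2.06], [-3.01, 3.01]. Speed limits (rad/s): [2.39, 2.39, 3.01, 3.01, 3.14, 3.14, 3.14].

INTERFACE

Orientations are given as a unit quaternion [x, y, z, w].
In Python, from workcell import robot, eyes gives the robot as it stands (robot), with the cameras (eyes).
- The arm moves only by the tool send_path, called after "Emit:" as a command line: name --argument value ..., lists and objects as JSON in quotes. Schema: {"type":"object","properties":{"rows":{"type":"array","items":{"type":"object","properties":{"dx":{"type":"number"},"dy":{"type":"number"},"dz":{"type":"number"},"wx":{"type":"number"},"wy":{"type":"number"},"wz":{"type":"number"}},"additionalProperties":false},"minItems":1,"maxItems":10},"aperture":{"type":"number"},"force":{"type":"number"},"only":{"type":"string"},"quiet":{"type":"boolean"},"lines":{"type":"string"}},"required":["rows"],"additionalProperties":false}. rows is a list of rows, 1 to 10 of them, each an object with the fields dx, dy, dz (the shift in shares of 0.4 m (1.0 is 0.4 m)), wx, wy, wz (a rotation vector in shares of 2 rad (1.0 is 2 rad)); a field left out counts as zero; each row is the pose to reach, as a shift and turn from the pose commanded when the call began, along the tool's axes at that moment; what a row does not reach only later rows make up. A row lasts 1/10 s, in which the tool goes at most 0.05 m and 0.15 rad, less where a joint would pass 70% of its speed; a pose out of reach is approached as far as the arm can. aperture is the finger opening in m, set as the call begins (left out keeps the last). The fingers move at their own pace and stop on an object; force is the grip in N (left out, the last holds). Time passes only in rows, so rows that do not move let the fingers close. The tool returns the time, the measured TCP pose, the force, the opening and the grip force at its end. only (a regular expression) keeps the lines of the reply that match it, lines (a string "A,B") keeps lines A to B, and quiet returns only ok. Shift and turn numbers lie between -1 and 1, and a call with a number outside is refused. Input that does not fit is refused with a message, and nothing moves.
- robot.sense(): the state, without advancing time (a new reading comes with each control period).
- eyes.camera(name): name is "side" or "top" or "wrist"; returns the picture (384x512x3 uint8, red, green, blue); there is no depth.
- eyes.get_calibration(name): a dict with "intrinsics" (3x3 intrinsics, pixels), "k1" (the pictures are not rectified: a ray, as slopes to the right and down, at radius r is drawn at 1 + k1 r^2 times it, then the intrinsics apply), "R" (3x3) and "t" (3): a world point X has camera coordinates R X + t; the wrist camera has in their place "hand_eye" (4x4, takes a point from camera to tool coordinates, whose origin is the TCP and whose axes are the flange's). Camera axes: x right, y down, z forward; pixel columns grow to the right and rows downward; lengths in m; the calibration is good to about 2 mm. A picture is of the moment at which its call begins: read the wrist's pose just before it. get_calibration takes no time and is no camera call.
- robot.hand_in(): hands the job in; it is judged then, once.
The state is a dict: "time_s": time; "joint_pos": joint angles; "qd": joint speeds; "joint_efforts": joint torques, N m; "eef_pos": TCP position; "tcp_rot": TCP orientation; "ft_force": force on the tool from outside, world axes, zero at the start; "torque": the same for the moment, N m; "finger_gap": finger opening in m; "gripper_force": force on a finger pad.
Only numpy, scipy, OpenCV 4.12 (cv2) and the standard library are available. Lean on these libraries where they do the work, as an engineer would, in place of code of your own. Each camera call takes 0.05 s, during which the arm holds its last target. There are 200 camera calls.

TASK

The black power brick in the clamp fixture has finished its test, but the two tall load units standing close on either side leave no room to grip it. First stand both load units upright on the black parking mat, then flip the clamp handle over to release the brick and lay it gently, flat and top side up, in the grey tray. Only then put each load unit back upright on the pad it came from, the finned one square to the fixture as before; leave the clamp open and do not disturb the multimeter or the jar.

Things in the scene. Friction and masses are not known exactly. Their poses are not given: they have to be found in the camera images.
- fixture: Test fixture: fixed aluminium plate 12 mm thick, x -60 to 125, y -105 to 105 mm. Origin: on the bench below the nest; x points from nest to clamp. The nest (lugs 8 mm high; none at its sides for |x| < 30) holds the brick at x = y = 0. Black square pads, flush with the plate, at x 0, y +57 and -57 mm carry one load unit each, in either order. Clamp bracket 36 mm wide, x 61 to 105, to z 60 mm.
- clamp (a joint): Angle of the toggle clamp's handle about an axis along fixture y at x 85, z 54 mm. 0 = clamped: handle leans 0.25 rad from upright towards the brick (-x); hold-down arm lies level over the brick's +x end. Pushed to +x (under 2 N) it swings to 1.6 rad, nearly level, and the arm turns with it to upright. Left below 0.3 rad it falls shut, past 0.5 it falls open and stays. Open = above 1.3.
- clamp_top (a point): Top end of the clamp handle, 95 mm from its hinge axis, about 146 mm above the bench when clamped. The handle's red grip is 18 x 24 mm thick (24 along the hinge) over its outer 52 mm.
- brick: Black power brick, 90 (x) x 46 (y) x 30 (z) mm, 0.18 to 0.35 kg, the only thing in the nest, x along the fixture's x. Origin: centre of its underside. Its top has a small grey square. Grip it across y; at the start the load units stand within 11 mm of these sides, too close for a finger.
- finned_load: Square load unit of finned bare aluminium, 50 x 50 mm, 95 mm tall, with two 8 mm brass studs on top; 0.3 to 0.6 kg. Flat faces at its x ends (grip here, 50 mm), fin edges at its y sides. Stands on one of the fixture's pads, square to the fixture within 0.06 rad. Origin: centre of its underside.
- round_load: Round load unit, aluminium can 52 mm in diameter and 95 mm tall, black top with two 8 mm brass studs; 0.27 to 0.53 kg. Stands on the fixture's other pad. Origin: centre of its underside.
- park_mat: Parking mat, black rubber, 190 (x) x 120 (y) x 4 mm, fixed flat on the bench to one side of the fixture (left or right). Origin: centre of its underside. The two load units fit along x at +48 and -48 mm.
- out_tray: Grey open tray, fixed on the bench to the other side of the fixture, outside 140 (x) x 134 (y) x 22 mm high, walls and floor 5 mm. Origin: centre of its underside. The brick fits either way along x or y.
- meter: Bystander: yellow handheld multimeter lying on the bench beyond the fixture, 150 x 75 x 35 mm. Origin: centre of its underside.
- flux_jar: Bystander: small closed jar, 50 mm in diameter and 70 mm tall, on the bench beyond the fixture. Origin: centre of its underside.

How it is judged:
By the outcome, as a careful person would: the job done as asked, in the order asked, and still so for the second after the job is handed in, with the robot touching nothing.
It also fails if it takes over 144 s, if anything falls off the work surface, if the arm or the gripper's body presses on something with over 40 N, if the wrist force passes 120 N, or if a joint passes its speed limit or range.

## Working session

There is one attempt and no reset: what is moved stays moved. The work goes in short steps, Python scripts to look and compute and a tool call to move; the robot and the scene stay as the last step left them, time stands still between calls to the robot, and variables do not carry over. Pictures are saved under pics/ and viewed, at most 17 in all, crops included, and the job is handed in when it is done.

```bash
ls; mkdir -p pics
```

Create h.py:
```python
import numpy as np, cv2
from scipy.spatial.transform import Rotation as Ro
from workcell import robot, eyes
def snap(n,f):
    s=robot.sense(); im=eyes.camera(n); cv2.imwrite(f'pics/{f}.png',im[:,:,::-1]); return s,im
```

Run:
```python
from h import *
for n in('side','top','wrist'):
    s,_=snap(n,n+'0'); c=eyes.get_calibration(n); print(n,{k:np.round(v,4).tolist() for k,v in c.items()})
print(s, robot.pinch_z)
```

```text
pics
workcell.py
side {'intrinsics': [[382.6392, 0.0, 255.2564], [0.0, 382.6392, 194.4581], [0.0, 0.0, 1.0]], 'k1': -0.0561, 'R': [[-0.916, -0.4004, 0.0239], [-0.2454, 0.5124, -0.823], [0.3173, -0.7597, -0.5676]], 't': [0.5316, 0.2397, 0.801]}
top {'intrinsics': [[382.1984, 0.0, 249.3941], [0.0, 382.1984, 187.9328], [0.0, 0.0, 1.0]], 'k1': -0.1078, 'R': [[0.0308, -0.9993, 0.02], [-0.9977, -0.0319, -0.0596], [0.0602, -0.0181, -0.998]], 't': [-0.0174, 0.5878, 1.0821]}
wrist {'intrinsics': [[289.3084, 0.0, 259.8898], [0.0, 289.3084, 195.738], [0.0, 0.0, 1.0]], 'k1': -0.0565, 'hand_eye': [[0.0011, -0.9459, -0.3245, 0.0841], [1.0, 0.0009, 0.0006, 0.0008], [-0.0003, -0.3245, 0.9459, -0.1424], [0.0, 0.0, 0.0, 1.0]]}
{'time_s': 0.1, 'joint_pos': array([ 1.20509144,  0.38418748,  0.01637526,  1.37107758, -0.00631988,
        1.38821601, -0.04650241]), 'qd': array([-0.0002917 , -0.00143154,  0.00049672, -0.0030239 , -0.00124527,
       -0.00038159,  0.00033561]), 'joint_efforts': array([ 2.92693701e-03, -6.29140949e+01,  8.47869460e-01, -3.72759426e+01,
        1.69822457e-02,  1.05019310e-02, -4.68128712e-05]), 'eef_pos': array([ 0.18627461, -0.59609979,  0.23034514]), 'tcp_rot': array([ 9.88555810e-01,  1.50852787e-01, -1.43781663e-04, -9.08624345e-04]), 'ft_force': array([-0.42661897, -0.03087585, -0.02922011]), 'torque': array([0.00171799, 0.01021691, 0.01500755]), 'gripper_force': 0.0, 'finger_gap': 0.08523164954538252} -0.0187
```

View pictures.

View pics/top0.png

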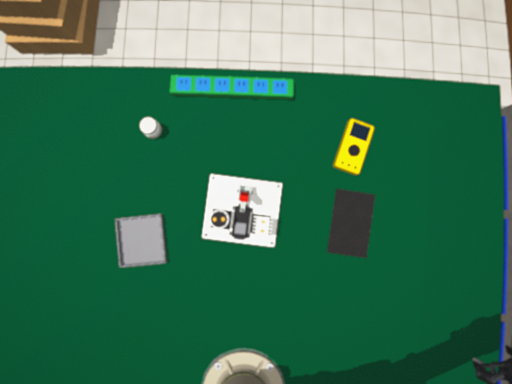

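View pics/side0.png

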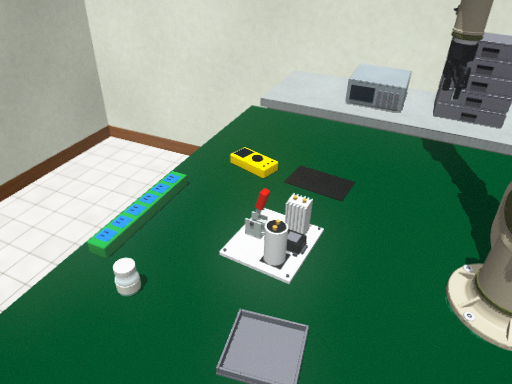

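Add to h.py:
```python
def cam(n,s=None):
    c=eyes.get_calibration(n); K=c['intrinsics']; k=float(c['k1'])
    if n=='wrist':
        T=np.eye(4); T[:3,:3]=Ro.from_quat(s['tcp_rot']).as_matrix(); T[:3,3]=s['eef_pos']
        M=np.linalg.inv(T@np.array(c['hand_eye'])); R,t=M[:3,:3],M[:3,3]
    else: R,t=np.array(c['R']),np.array(c['t'])
    return np.array(K),k,R,t
def proj(C,X):
    K,k,R,t=C; X=np.atleast_2d(X)
    return cv2.projectPoints(X.astype(float).reshape(-1,1,3),cv2.Rodrigues(R)[0],t,K,np.array([k,0,0,0.]))[0][:,0]
def onz(C,px,z):
    K,k,R,t=C
    u=cv2.undistortPoints(np.array(px,float).reshape(-1,1,2),K,np.array([k,0,0,0.]))[:,0]
    d=np.c_[u,np.ones(len(u))]@R; o=-R.T@t
    return o+d*((z-o[2])/d[:,2])[:,None]
def tri(obs):  # [(C,px),...] -> point, residual
    A=np.zeros((3,3));b=np.zeros(3);L=[]
    for C,p in obs:
        o=-C[2].T@C[3]; d=onz(C,[p],-1)[0]-o; d/=np.linalg.norm(d); P=np.eye(3)-np.outer(d,d); A+=P;b+=P@o; L.append((P,o))
    X=np.linalg.solve(A,b); return X,max(np.linalg.norm(P@(X-o)) for P,o in L)
def down(psi): # tool down, tool x axis at world angle psi
    return Ro.from_matrix(np.array([[np.cos(psi),np.sin(psi),0],[np.sin(psi),-np.cos(psi),0],[0,0,-1.]]))
def togo(p,psi,s=None):
    "shift+rotvec from now (measured) to TCP p, tool-x angle psi"
    s=s or robot.sense(); q=Ro.from_quat(s['tcp_rot'])
    r=(q.inv()*down(psi)).as_rotvec(); return np.round(np.r_[q.inv().apply(np.array(p)-s['eef_pos']),r],4).tolist()
```

Run:
```python
from h import *
C=cam('top')
P=onz(C,[(209,175),(283,183),(276,247),(202,240)],.012);print(P.round(4))
print('c',P.mean(0))
print('mat',onz(C,[(335,190),(374,195),(367,257),(329,252)],.004).round(4))
print('tray',onz(C,[(115,217),(162,213),(167,263),(119,268)],.022).round(4))
```

```text
[[ 0.6221  0.1191  0.012 ]
 [ 0.6058 -0.0961  0.012 ]
 [ 0.4205 -0.0808  0.012 ]
 [ 0.4342  0.1325  0.012 ]]
c [0.52067672 0.01864806 0.012     ]
mat [[ 0.5908 -0.2511  0.004 ]
 [ 0.5797 -0.3691  0.004 ]
 [ 0.3965 -0.3513  0.004 ]
 [ 0.409  -0.2373  0.004 ]]
tray [[0.4917 0.3847 0.022 ]
 [0.508  0.2488 0.022 ]
 [0.3662 0.2291 0.022 ]
 [0.3464 0.3672 0.022 ]]
```

```bash
python3 -c "
import cv2
a=cv2.imread('pics/top0.png')[165:275,95:395]
cv2.imwrite('pics/topc.png',cv2.resize(a,None,fx=2.6,fy=2.6,interpolation=cv2.INTER_CUBIC))"
```

Run:
```python
from h import *
print(togo((.45,-.36,.27),.9)); print(togo((.50,-.02,.27),1.5))
```

```text
[0.3221, -0.1468, -0.0393, -0.0015, -0.0005, -0.5971]
[0.4713, -0.4565, -0.0388, -0.0013, -0.0009, -1.1971]
```

View pics/topc.png

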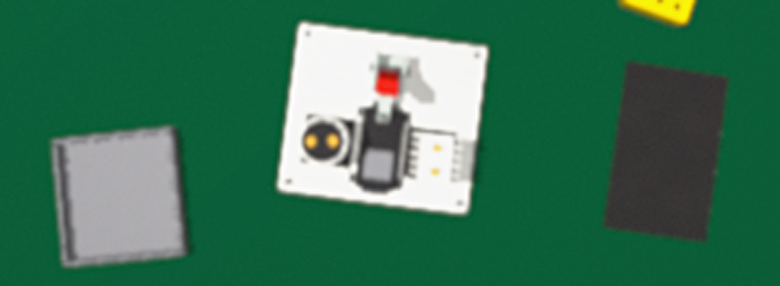

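The enlarged top view shows the tray on the left (crop 52–187, 127–267). In the middle are the plate and brick, with the round load to their left at (325,140) and the finned load to their right at (435,160). The mat is on the right (605–727, 62–240).

Careful with the scale: shifts go in shares of 0.4 m and turns go in shares of 2 rad. That gives: 0.322 m is 0.805, 0.29 m is 0.725, -0.6 rad is -0.3.

Emit:
send_path --rows '[{"dx":0.1, "dy":-0.05, "dz":-0.025, "wz":-0.05}, {"dx":0.2, "dy":-0.1, "dz":-0.05, "wz":-0.1}, {"dx":0.3, "dy":-0.15, "dz":-0.075, "wz":-0.15}, {"dx":0.425, "dy":-0.2, "dz":-0.1, "wz":-0.175}, {"dx":0.525, "dy":-0.25, "dz":-0.1, "wz":-0.2}, {"dx":0.625, "dy":-0.3, "dz":-0.1, "wz":-0.25}, {"dx":0.725, "dy":-0.3375, "dz":-0.1, "wz":-0.3}, {"dx":0.805, "dy":-0.3675, "dz":-0.1, "wz":-0.3}, {"dx":0.805, "dy":-0.3675, "dz":-0.1, "wz":-0.3}, {"dx":0.805, "dy":-0.3675, "dz":-0.1, "wz":-0.3}]'

```text
time_s: 1.15
eef_pos: [0.4503, -0.3595, 0.2709]
tcp_rot: [0.899, 0.437, -0.0, -0.0]
ft_force: [-0.6, -1.2, -0.6]
finger_gap: 0.0849
gripper_force: 0.0
```

Run:
```python
from h import *
s,_=snap('wrist','w1'); np.save('w1.npy',np.r_[s['eef_pos'],s['tcp_rot']]); print(togo((.50,-.02,.27),1.5))
```

```text
[0.2988, -0.1714, 0.0009, -0.0009, 0.0003, -0.5978]
```

Converted, 0.338 m is 0.845, -0.203 m is -0.5075, -0.6 rad is -0.3.

Emit:
send_path --rows '[{"dx":0.1, "dy":-0.05, "wz":-0.04}, {"dx":0.2, "dy":-0.1125, "wz":-0.075}, {"dx":0.3, "dy":-0.175, "wz":-0.11}, {"dx":0.4, "dy":-0.2375, "wz":-0.15}, {"dx":0.5, "dy":-0.3, "wz":-0.185}, {"dx":0.6, "dy":-0.3625, "wz":-0.225}, {"dx":0.7, "dy":-0.425, "wz":-0.26}, {"dx":0.8, "dy":-0.475, "wz":-0.3}, {"dx":0.845, "dy":-0.5075, "wz":-0.3}, {"dx":0.845, "dy":-0.5075, "wz":-0.3}]'

```text
time_s: 2.2
eef_pos: [0.4996, 0.0335, 0.2715]
tcp_rot: [0.729, 0.684, 0.0, -0.0]
ft_force: [-0.5, 0.6, -0.9]
finger_gap: 0.0855
gripper_force: 0.0
```

Run:
```python
from h import *
s,_=snap('wrist','w2'); np.save('w2.npy',np.r_[s['eef_pos'],s['tcp_rot']]); print(s['eef_pos'])
```

```text
[0.4996242  0.03351662 0.27154224]
```

Emit:
send_path --rows '[{"dx":0.125}, {"dx":0.25}, {"dx":0.25}, {"dx":0.25}]'

```text
time_s: 2.65
eef_pos: [0.507, 0.1294, 0.2711]
tcp_rot: [0.731, 0.682, -0.0, 0.0]
ft_force: [0.5, -1.3, 0.5]
finger_gap: 0.0857
gripper_force: 0.0
```

Run:
```python
from h import *
s,_=snap('wrist','w3'); np.save('w3.npy',np.r_[s['eef_pos'],s['tcp_rot']])
```

```text
(no output)
```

View pics/w2.png

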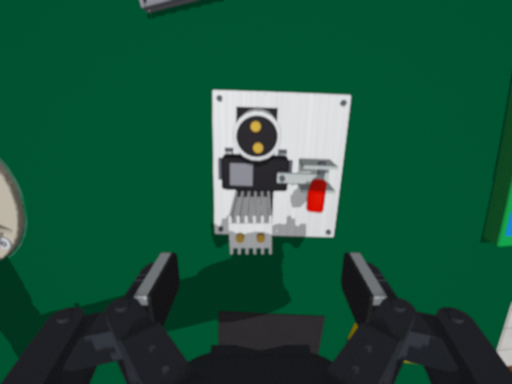

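View pics/w3.png

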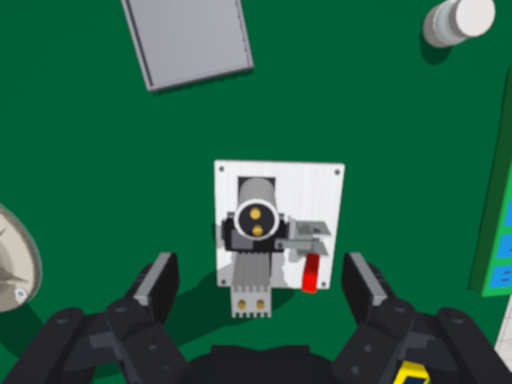

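View pics/w1.png

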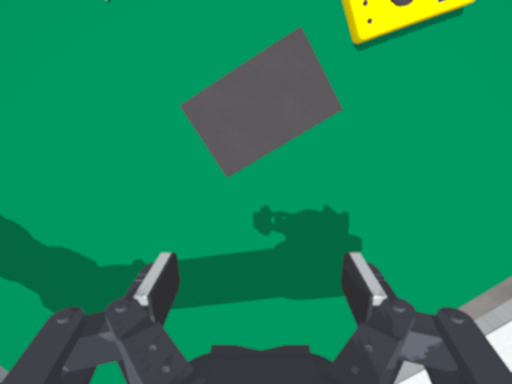

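w1: mat corners are at (301,28), (342,108), (228,176) and (181,105). w2: round studs are at (256,127) and (258,148), finned studs at (240,238) and (261,238), and plate corners at (212,90) and (350,95). w3: round studs are at (255,214) and (257,231), finned studs at (241,304) and (260,304), and the tray is at the top.

Add to h.py:
```python
def wc(f):
    v=np.load(f+'.npy'); return cam('wrist',dict(eef_pos=v[:3],tcp_rot=v[3:]))
```

Run:
```python
from h import *
A,B,D=wc('w2'),wc('w3'),wc('w1'); T=cam('top'); S=cam('side')
for n,a,b in [('rs1',(256,127),(255,214)),('rs2',(258,148),(257,231)),('fs1',(240,238),(241,304)),('fs2',(261,238),(260,304)),('pc1',(212,90),(215,160)),('pc2',(350,95),(344,164)),('sc1',(219,98),(221,169)),('sc2',(343,103),(337,172)),('sc3',(328,231),(325,284)),('red',(318,207),(310,289)),('brickgrey',(241,174),(241,174))][:10]:
    x,r=tri([(A,a),(B,b)]); print(n,x.round(4),round(r,4))
print('screws',onz(A,[(219,98),(343,103),(328,231)],.012).round(4))
print('mat',onz(D,[(301,28),(342,108),(228,176),(181,105)],.004).round(4),onz(D,[(301,28),(342,108),(228,176),(181,105)],.004).mean(0))
for n,p in [('rs top',[(216.5,219),(224.5,219)]),('fs top',[(263.3,221.5),(262.7,230.7)])]:
    print(n,onz(T,p,.117).round(4))
for nm in('w2','w3'):
    im=cv2.imread(f'pics/{nm}.png'); h=cv2.cvtColor(im,cv2.COLOR_BGR2HSV)
    m=cv2.inRange(h,(12,110,100),(30,255,255)); m[320:]=0
    n,l,st,ce=cv2.connectedComponentsWithStats(m); print(nm,[(ce[i].round(1).tolist(),int(st[i,4])) for i in range(1,n) if st[i,4]>15])
```

```text
rs1 [0.4997 0.0875 0.1123] 0.0003
rs2 [0.5003 0.0657 0.1111] 0.0002
fs1 [ 0.4719 -0.0404  0.1061] 0.0003
fs2 [ 0.4967 -0.0417  0.1065] 0.0004
pc1 [0.4424 0.1299 0.0019] 0.0004
pc2 [0.6282 0.1122 0.0048] 0.0005
sc1 [0.452  0.1189 0.0143] 0.0001
sc2 [0.6169 0.1024 0.0107] 0.0002
sc3 [ 0.5984 -0.0826  0.0177] 0.0015
red [0.5551 0.0115 0.1515] 0.0007
screws [[ 0.4517  0.1189  0.012 ]
 [ 0.6163  0.1025  0.012 ]
 [ 0.5982 -0.0852  0.012 ]]
mat [[ 0.5954 -0.2602  0.004 ]
 [ 0.582  -0.3747  0.004 ]
 [ 0.3975 -0.3524  0.004 ]
 [ 0.4114 -0.236   0.004 ]] [ 0.49656248 -0.30585944  0.004     ]
rs top [[0.4983 0.086  0.117 ]
 [0.4989 0.0652 0.117 ]]
fs top [[ 0.4955 -0.0361  0.117 ]
 [ 0.4716 -0.0352  0.117 ]]
w2 [([255.2, 126.1], 119), ([257.5, 147.5], 115), ([239.6, 237.6], 42), ([260.4, 237.4], 44)]
w3 [([254.9, 213.3], 103), ([257.1, 230.2], 87), ([241.1, 304.5], 36), ([260.0, 304.3], 34)]
```

Run:
```python
from h import *
A,B=wc('w2'),wc('w3'); T=cam('top')
for a,b,t in [((239.6,237.6),(241.1,304.5),(262.7,230.7)),((260.4,237.4),(260,304.3),(263.3,221.5)),((255.2,126.1),(254.9,213.3),None),((257.5,147.5),(257.1,230.2),None)]:
    x,r=tri([(A,a),(B,b)]+([(T,t)] if t else [])); print(x.round(4),r.round(4),onz(A,[a],.113).round(4),onz(B,[b],.113).round(4))
print(togo((.484,-.039,.055),1.51))
```

```text
[ 0.4722 -0.0357  0.1133] 0.0008 [[ 0.4725 -0.0364  0.113 ]] [[ 0.4726 -0.0355  0.113 ]]
[ 0.4962 -0.0365  0.114 ] 0.0008 [[ 0.4966 -0.0376  0.113 ]] [[ 0.4966 -0.0368  0.113 ]]
[0.4993 0.0885 0.1124] 0.0001 [[0.4992 0.0885 0.113 ]] [[0.4994 0.0887 0.113 ]]
[0.5001 0.0659 0.1095] 0.0001 [[0.5001 0.0665 0.113 ]] [[0.5004 0.0676 0.113 ]]
[-0.168, -0.0112, 0.2162, -0.0003, 0.0013, -0.0105]
```

Converted, -0.165 m is -0.4125, -0.15 m is -0.375, -0.01 rad is -0.005.

Emit:
send_path --rows '[{"dx":-0.125, "dy":-0.0075, "wz":-0.005}, {"dx":-0.25, "dy":-0.015, "wz":-0.005}, {"dx":-0.375, "dy":-0.025, "dz":0.05, "wz":-0.005}, {"dx":-0.4125, "dy":-0.0275, "dz":0.15, "wz":-0.005}, {"dx":-0.4125, "dy":-0.0275, "dz":0.25, "wz":-0.005}, {"dx":-0.4125, "dy":-0.0275, "dz":0.3, "wz":-0.005}, {"dx":-0.4125, "dy":-0.0275, "dz":0.3, "wz":-0.005}, {"dx":-0.4125, "dy":-0.0275, "dz":0.3, "wz":-0.005}]' --aperture 0.085

```text
time_s: 3.5
eef_pos: [0.4845, -0.0351, 0.152]
tcp_rot: [0.728, 0.685, -0.0, 0.0]
ft_force: [0.9, 0.5, 1.2]
finger_gap: 0.0852
gripper_force: 0.0
```

Run:
```python
from h import *
s,_=snap('wrist','w4'); np.save('w4.npy',np.r_[s['eef_pos'],s['tcp_rot']]);C=cam('wrist',s)
print(s['eef_pos'],s['ft_force'],proj(C,[(.4723,-.036,.113),(.4965,-.037,.113)]).round(1)); print(togo((.4843,-.0363,.055),1.51))
```

```text
[ 0.48452431 -0.03511072  0.15198957] [0.88358958 0.54398999 1.15768863] [[241.3 226.5]
 [276.4 225.9]]
[-0.0018, -0.001, 0.0978, 0.0019, 0.0004, 0.0007]
```

View pics/w4.png

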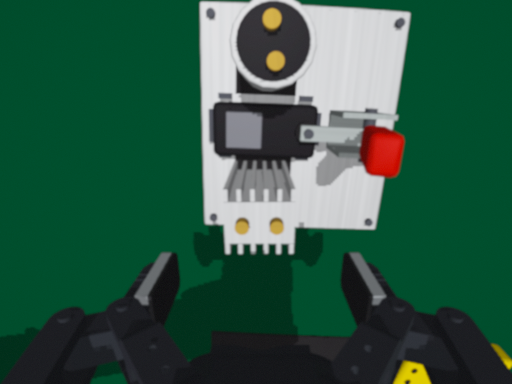

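Studs are at (241,226) and (277,226), exactly where predicted, and the load is centred between the fingers.

Converted, 0.098 m is 0.245, 0.085 m is 0.2125.

Emit:
send_path --rows '[{"dx":-0.0025, "dy":-0.0025, "dz":0.075}, {"dx":-0.0025, "dy":-0.0025, "dz":0.15}, {"dx":-0.0025, "dy":-0.0025, "dz":0.2125}, {"dx":-0.0025, "dy":-0.0025, "dz":0.245}, {"dx":-0.0025, "dy":-0.0025, "dz":0.245}, {"dx":-0.0025, "dy":-0.0025, "dz":0.245}]'

```text
time_s: 4.15
eef_pos: [0.4846, -0.0342, 0.0548]
tcp_rot: [0.727, 0.686, 0.001, 0.001]
ft_force: [-0.0, -0.3, 0.7]
finger_gap: 0.0848
gripper_force: 0.0
```

Emit:
send_path --rows '[{}, {}, {}, {}, {}, {}, {}, {}]' --aperture 0.03 --force 60

```text
time_s: 4.95
eef_pos: [0.484, -0.0343, 0.0545]
tcp_rot: [0.727, 0.686, 0.0, 0.001]
ft_force: [-3.0, -0.3, 6.6]
finger_gap: 0.0493
gripper_force: 50.7
```

Run:
```python
from h import *
s=robot.sense(); print(s['eef_pos'],Ro.from_quat(s['tcp_rot']).as_matrix()[:,0]); e=np.array([np.cos(-.125),np.sin(-.125)])
for k in(.048,-.048):
  p=np.array([.4966,-.3055])+k*e; print(p,togo((*p,.10),1.571-.06),togo((*p,.0455),1.571-.06))
```

```text
[ 0.48400613 -0.03425133  0.05447676] [ 5.80696166e-02  9.98312422e-01 -4.76253725e-04]
[ 0.54422549 -0.31148439] [-0.2733, 0.0763, -0.0453, 0.0014, 0.0005, 0.0017] [-0.2733, 0.0762, 0.0092, 0.0014, 0.0005, 0.0017]
[ 0.44897451 -0.29951561] [-0.2669, -0.0195, -0.0454, 0.0014, 0.0005, 0.0017] [-0.2668, -0.0196, 0.0091, 0.0014, 0.0005, 0.0017]
```

Converted, -0.245 m is -0.6125, -0.12 m is -0.3.

Emit:
send_path --rows '[{"dz":-0.0375}, {"dz":-0.0875}, {"dx":-0.05, "dz":-0.125}, {"dx":-0.125, "dy":0.025, "dz":-0.125}, {"dx":-0.2125, "dy":0.05, "dz":-0.125}, {"dx":-0.3, "dy":0.075, "dz":-0.125}, {"dx":-0.3875, "dy":0.1, "dz":-0.125}, {"dx":-0.475, "dy":0.125, "dz":-0.125}, {"dx":-0.55, "dy":0.15, "dz":-0.125}, {"dx":-0.6125, "dy":0.17, "dz":-0.125}]' --force 70

```text
time_s: 5.95
eef_pos: [0.5366, -0.2849, 0.1029]
tcp_rot: [0.728, 0.686, -0.0, -0.0]
ft_force: [-0.5, 0.6, -3.5]
finger_gap: 0.0495
gripper_force: 61.2
```

Emit:
send_path --rows '[{"dx":-0.05, "dy":0.015}, {"dx":-0.07, "dy":0.02, "dz":0.025}, {"dx":-0.07, "dy":0.02, "dz":0.075}, {"dx":-0.07, "dy":0.02, "dz":0.1125}, {"dx":-0.07, "dy":0.02, "dz":0.13}, {"dx":-0.07, "dy":0.02, "dz":0.13}, {"dx":-0.07, "dy":0.02, "dz":0.13}]'

```text
time_s: 6.65
eef_pos: [0.5438, -0.3106, 0.0517]
tcp_rot: [0.727, 0.687, 0.0, 0.0]
ft_force: [-0.5, 0.6, -3.2]
finger_gap: 0.0494
gripper_force: 61.2
```

```bash
python3 -c "
from h import *
print(robot.sense()['joint_pos'],togo((.5442,-.3115,.0465),1.51))"
```

```text
[ 0.74567681  0.55787379 -0.38104453  1.56550348  0.22712365  1.06187754
  0.24872878] [-0.0009, 0.0004, 0.0052, 0.0004, -0.0001, 0.0035]
```

Converted, 0.0052 m is 0.013, 0.004 m is 0.01.

Emit:
send_path --rows '[{"dz":0.005}, {"dz":0.01}, {"dz":0.013}, {"dz":0.013}, {"dz":0.013}]'

```text
time_s: 7.15
eef_pos: [0.5437, -0.3112, 0.0466]
tcp_rot: [0.727, 0.686, 0.0, 0.0]
ft_force: [-1.5, 1.5, 2.0]
finger_gap: 0.0495
gripper_force: 61.4
```

Contact made. Open and lift.

Emit:
send_path --rows '[{}, {}, {}, {}]' --aperture 0.07

```text
time_s: 7.55
eef_pos: [0.5436, -0.3111, 0.0462]
tcp_rot: [0.727, 0.686, 0.0, 0.0]
ft_force: [-0.7, -1.4, 0.6]
finger_gap: 0.0701
gripper_force: 0.0
```

Emit:
send_path --rows '[{"dz":-0.05}, {"dz":-0.125}, {"dz":-0.225}, {"dz":-0.3}, {"dx":0.05, "dz":-0.325}, {"dx":0.15, "dy":-0.025, "dz":-0.325}, {"dx":0.275, "dy":-0.05, "dz":-0.325}, {"dx":0.275, "dy":-0.05, "dz":-0.325}]'

```text
time_s: 8.35
eef_pos: [0.5301, -0.1906, 0.1761]
tcp_rot: [0.724, 0.69, 0.001, -0.001]
ft_force: [0.2, -0.3, 0.3]
finger_gap: 0.0699
gripper_force: 0.0
```

Run:
```python
from h import *
s,_=snap('wrist','w5'); snap('side','s5'); C=cam('wrist',s)
print(s['eef_pos'],proj(C,[(.5442,-.3115,.099)]).round(), togo((.4998,.0773,.17),1.49))
```

```text
[ 0.53011887 -0.19061521  0.17609198] [[280. 323.]] [0.2729, -0.0448, 0.006, -0.0003, -0.0001, 0.0269]
```

View pics/s5.png

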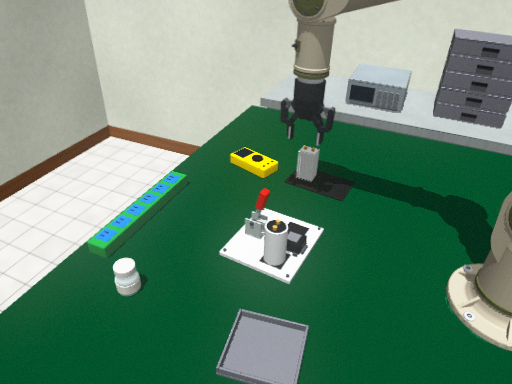

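The finned unit stands upright on the mat, at side pixel (308,163). Next is the round one.

Converted, 0.273 m is 0.6825, 0.15 m is 0.375.

Emit:
send_path --rows '[{"dx":0.075, "dy":-0.025, "dz":-0.05}, {"dx":0.175, "dy":-0.05, "dz":-0.05}, {"dx":0.275, "dy":-0.075, "dz":-0.05}, {"dx":0.375, "dy":-0.1125, "dz":-0.05}, {"dx":0.475, "dy":-0.1125, "dz":-0.05}, {"dx":0.575, "dy":-0.1125, "dz":-0.05}, {"dx":0.65, "dy":-0.1125, "dz":-0.025}, {"dx":0.6825, "dy":-0.1125, "dz":0.015}, {"dx":0.6825, "dy":-0.1125, "dz":0.05}, {"dx":0.6825, "dy":-0.1125, "dz":0.05}]' --aperture 0.085

```text
time_s: 9.45
eef_pos: [0.4997, 0.0732, 0.1537]
tcp_rot: [0.728, 0.686, -0.002, -0.001]
ft_force: [-0.3, -0.4, -0.3]
finger_gap: 0.0849
gripper_force: 0.0
```

Run:
```python
from h import *
s,_=snap('wrist','w6'); C=cam('wrist',s)
print(s['eef_pos'],proj(C,[(.4993,.0885,.113),(.5001,.0665,.113)]).round(1))
im=cv2.imread('pics/w6.png'); h=cv2.cvtColor(im,cv2.COLOR_BGR2HSV)
m=cv2.inRange(h,(12,110,100),(30,255,255)); m[320:]=0
n,l,st,ce=cv2.connectedComponentsWithStats(m); print([(ce[i].round(1).tolist(),int(st[i,4])) for i in range(1,n) if st[i,4]>15])
print(togo((.4998,.0773,.055),1.51))
```

```text
[0.49970007 0.07324457 0.15365537] [[257.2 202.8]
 [260.3 232.1]]
[([257.0, 202.0], 237), ([260.4, 231.3], 222)]
[0.0044, -0.0005, 0.0998, -0.0028, 0.0007, 0.0005]
```

Converted, 0.1 m is 0.25, 0.085 m is 0.2125.

Emit:
send_path --rows '[{"dx":0.01, "dz":0.075}, {"dx":0.01, "dz":0.15}, {"dx":0.01, "dz":0.2125}, {"dx":0.01, "dz":0.25}, {"dx":0.01, "dz":0.25}, {"dx":0.01, "dz":0.25}]'

```text
time_s: 10.1
eef_pos: [0.5017, 0.0779, 0.0569]
tcp_rot: [0.728, 0.686, 0.0, 0.0]
ft_force: [-0.9, 0.3, 0.3]
finger_gap: 0.0849
gripper_force: 0.0
```

Emit:
send_path --rows '[{}, {}, {}, {}, {}, {}, {}, {}]' --aperture 0.03 --force 70

```text
time_s: 10.9
eef_pos: [0.5013, 0.0791, 0.0574]
tcp_rot: [0.727, 0.686, 0.0, 0.001]
ft_force: [-5.6, -1.3, 8.7]
finger_gap: 0.0508
gripper_force: 70.8
```

Run:
```python
from h import *
s=robot.sense(); print(s['eef_pos'],togo((.449,-.2995,.10),1.51),togo((.46,-.06,.14),1.51))
```

```text
[0.50126528 0.0790943  0.05740976] [-0.381, -0.0303, -0.0424, 0.001, 0.0005, 0.003] [-0.1413, -0.0331, -0.0826, 0.001, 0.0005, 0.003]
```

Converted, -0.2 m is -0.5, -0.08 m is -0.2.

Emit:
send_path --rows '[{"dz":-0.0375}, {"dz":-0.0875}, {"dy":-0.025, "dz":-0.15}, {"dy":-0.0625, "dz":-0.2}, {"dx":-0.05, "dy":-0.0825, "dz":-0.2125}, {"dx":-0.125, "dy":-0.0825, "dz":-0.2125}, {"dx":-0.2125, "dy":-0.0825, "dz":-0.2125}, {"dx":-0.3, "dy":-0.0825, "dz":-0.2125}, {"dx":-0.4, "dy":-0.0825, "dz":-0.2125}, {"dx":-0.5, "dy":-0.0825, "dz":-0.2125}]'

```text
time_s: 11.9
eef_pos: [0.4558, -0.12, 0.1412]
tcp_rot: [0.727, 0.687, -0.0, 0.0]
ft_force: [1.4, -0.0, -4.4]
finger_gap: 0.0504
gripper_force: 73.7
```

Emit:
send_path --rows '[{"dx":-0.1, "dz":0.025}, {"dx":-0.2, "dz":0.075}, {"dx":-0.3, "dy":0.005, "dz":0.1}, {"dx":-0.375, "dy":0.005, "dz":0.1}, {"dx":-0.425, "dy":0.005, "dz":0.1125}, {"dx":-0.45, "dy":0.005, "dz":0.15}, {"dx":-0.4525, "dy":0.005, "dz":0.1875}, {"dx":-0.4525, "dy":0.005, "dz":0.2125}, {"dx":-0.4525, "dy":0.005, "dz":0.2125}, {"dx":-0.4525, "dy":0.005, "dz":0.2125}]'

```text
time_s: 12.9
eef_pos: [0.4482, -0.2985, 0.056]
tcp_rot: [0.727, 0.687, 0.0, -0.0]
ft_force: [-0.4, -0.2, -3.8]
finger_gap: 0.0509
gripper_force: 73.7
```

Run:
```python
from h import *
s=robot.sense(); print(s['eef_pos'],togo((.449,-.2995,.0492),1.51))
```

```text
[ 0.44822545 -0.29847313  0.05599173] [-0.001, 0.0008, 0.0068, -0.0004, -0.0008, 0.0043]
```

Converted, 0.007 m is 0.0175, 0.005 m is 0.0125.

Emit:
send_path --rows '[{"dz":0.0075}, {"dz":0.0125}, {"dz":0.0175}, {"dz":0.0175}, {"dz":0.0175}]'

```text
time_s: 13.4
eef_pos: [0.4483, -0.2996, 0.0495]
tcp_rot: [0.727, 0.686, 0.0, 0.0]
ft_force: [-0.8, 0.6, 0.6]
finger_gap: 0.0504
gripper_force: 73.9
```

Emit:
send_path --rows '[{}, {}, {}, {}]' --aperture 0.07

```text
time_s: 13.8
eef_pos: [0.4482, -0.2996, 0.0493]
tcp_rot: [0.727, 0.686, 0.0, 0.0]
ft_force: [0.5, 0.2, -0.1]
finger_gap: 0.07
gripper_force: 0.0
```

Emit:
send_path --rows '[{"dz":-0.05}, {"dz":-0.125}, {"dz":-0.225}, {"dz":-0.325}, {"dx":0.1, "dy":0.025, "dz":-0.35}, {"dx":0.2, "dy":0.05, "dz":-0.35}, {"dx":0.3, "dy":0.075, "dz":-0.35}, {"dx":0.4, "dy":0.1, "dz":-0.35}, {"dx":0.5, "dy":0.1125, "dz":-0.35}, {"dx":0.5, "dy":0.1125, "dz":-0.35}]'

```text
time_s: 14.8
eef_pos: [0.5057, -0.0952, 0.1897]
tcp_rot: [0.724, 0.69, 0.001, -0.0]
ft_force: [0.4, -0.6, 0.9]
finger_gap: 0.0701
gripper_force: 0.0
```

Run:
```python
from h import *
s,_=snap('top','t7'); 
print(s['eef_pos'],togo((.514,.0173,.121),1.478))
```

```text
[ 0.50569579 -0.09521966  0.18967895] [0.1164, 0.0028, 0.0686, 0.0008, -0.0008, 0.0413]
```

Converted, 0.116 m is 0.29, 0.09 m is 0.225, 0.035 rad is 0.0175.

Emit:
send_path --rows '[{"dx":0.075, "wz":0.01}, {"dx":0.15, "wz":0.0175}, {"dx":0.225, "dy":0.005, "dz":0.025, "wz":0.0175}, {"dx":0.29, "dy":0.0075, "dz":0.075, "wz":0.0175}, {"dx":0.29, "dy":0.0075, "dz":0.125, "wz":0.0175}, {"dx":0.29, "dy":0.0075, "dz":0.17, "wz":0.0175}, {"dx":0.29, "dy":0.0075, "dz":0.17, "wz":0.0175}, {"dx":0.29, "dy":0.0075, "dz":0.17, "wz":0.0175}, {"dx":0.29, "dy":0.0075, "dz":0.17, "wz":0.0175}]' --aperture 0 --force 30

```text
time_s: 15.75
eef_pos: [0.515, 0.0125, 0.1223]
tcp_rot: [0.74, 0.673, 0.001, 0.001]
ft_force: [0.5, -0.3, 1.1]
finger_gap: 0.0
gripper_force: 0.0
```

Run:
```python
from h import *
s,_=snap('wrist','w7'); snap('side','s7'); print(s['eef_pos'])
im=np.hstack([cv2.imread('pics/w7.png')[60:384,100:450],cv2.resize(cv2.imread('pics/s7.png')[150:300,200:360],None,fx=2.16,fy=2.16)]); cv2.imwrite('pics/c7.png',im)
```

```text
[0.51501316 0.01250218 0.12226374]
```

View pics/c7.png

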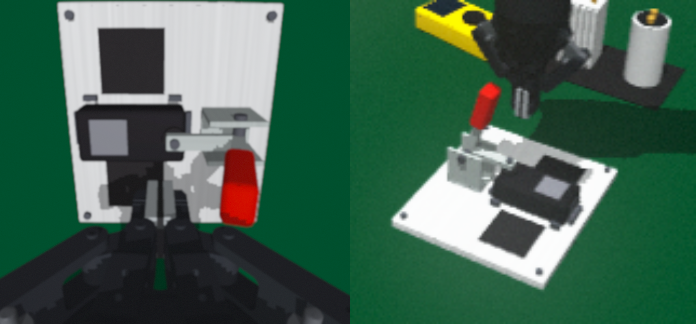

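Side view: the shut fingers (crop 522,100) sit just in front of the red grip (485,100) and are lined up with it. Both loads stand on the mat. Push along +x.

Converted, 0.075 m is 0.1875, -0.005 m is -0.0125.

Emit:
send_path --rows '[{"dx":0.0075, "dy":0.03}, {"dx":0.0075, "dy":0.06}, {"dx":0.0075, "dy":0.09}, {"dx":0.0075, "dy":0.1175}, {"dx":0.0075, "dy":0.1425}, {"dx":0.0075, "dy":0.1625}, {"dx":0.0075, "dy":0.18, "dz":-0.0075}, {"dx":0.0075, "dy":0.1875, "dz":-0.0125}, {"dx":0.0075, "dy":0.1875, "dz":-0.0125}]'

```text
time_s: 16.75
eef_pos: [0.5897, 0.0093, 0.1266]
tcp_rot: [0.739, 0.673, 0.0, 0.0]
ft_force: [-0.4, 0.5, -0.4]
finger_gap: -0.0
gripper_force: 0.0
```

Run:
```python
from h import *
s,_=snap('side','s8'); print(s['eef_pos'],s['ft_force'])
cv2.imwrite('pics/c8.png',cv2.resize(cv2.imread('pics/s8.png')[140:300,190:360],None,fx=3,fy=3))
```

```text
[0.589704   0.00929345 0.12656651] [-0.4301124   0.46660924 -0.40696019]
```

View pics/c8.png

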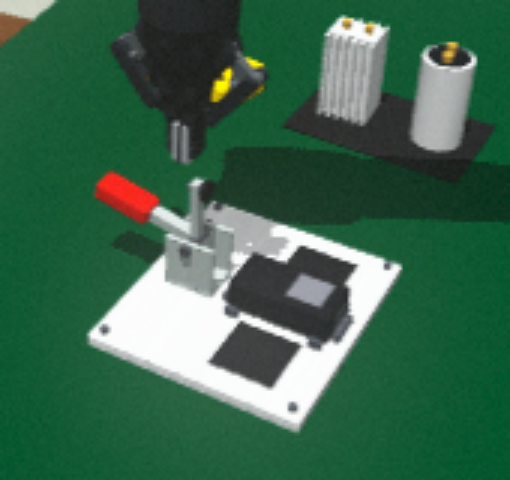

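The handle lies over at (125,195) and the hold-down arm is upright at (200,200), so the clamp is open. The brick is free and both loads stand on the mat.

Converted, -0.1 m is -0.25, -0.09 m is -0.225, -1.26 rad is -0.63.

Emit:
send_path --rows '[{"dz":-0.075}, {"dy":-0.05, "dz":-0.15, "wz":-0.065}, {"dy":-0.125, "dz":-0.225, "wz":-0.135}, {"dy":-0.175, "dz":-0.25, "wz":-0.205}, {"dy":-0.225, "dz":-0.25, "wz":-0.275}, {"dy":-0.25, "dz":-0.25, "wz":-0.35}, {"dy":-0.25, "dz":-0.25, "wz":-0.42}, {"dy":-0.25, "dz":-0.25, "wz":-0.49}, {"dy":-0.25, "dz":-0.25, "wz":-0.56}, {"dy":-0.25, "dz":-0.25, "wz":-0.63}]' --aperture 0.085

```text
time_s: 17.8
eef_pos: [0.4891, 0.0185, 0.2262]
tcp_rot: [0.198, 0.98, -0.0, 0.0]
ft_force: [-0.6, 1.0, 0.6]
finger_gap: 0.085
gripper_force: 0.0
```

Emit:
send_path --rows '[{"wz":-0.05}, {"wz":-0.1}, {"wz":-0.155}, {"wz":-0.155}, {"wz":-0.155}]'

```text
time_s: 18.3
eef_pos: [0.4893, 0.0185, 0.2261]
tcp_rot: [0.048, 0.999, -0.0, -0.0]
ft_force: [0.7, -0.0, 0.3]
finger_gap: 0.085
gripper_force: 0.0
```

Run:
```python
from h import *
s,_=snap('wrist','w9'); np.save('w9.npy',np.r_[s['eef_pos'],s['tcp_rot']]); print(s['eef_pos'],s['joint_pos'].round(2),togo((.4927,.0196,.15),3.0486))
```

```text
[0.48934499 0.01845206 0.22612673] [ 0.61  0.16 -0.79  1.71  0.12  1.32  1.27] [-0.0032, 0.0015, 0.0761, -0.0002, 0.0, -0.0037]
```

View pics/w9.png

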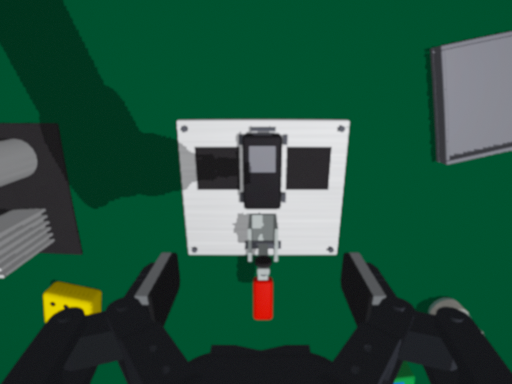

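w9: brick top spans about (243–283, 135–208). Screws are at (184,129), (341,128), (194,250) and (331,250), and the free pads are at about (217,169) and (308,169).

Converted, 0.075 m is 0.1875, 0.06 m is 0.15.

Emit:
send_path --rows '[{"dx":-0.0075, "dy":0.0025, "dz":0.075}, {"dx":-0.0075, "dy":0.0025, "dz":0.15}, {"dx":-0.0075, "dy":0.0025, "dz":0.1875}, {"dx":-0.0075, "dy":0.0025, "dz":0.1875}, {"dx":-0.0075, "dy":0.0025, "dz":0.1875}]'

```text
time_s: 18.85
eef_pos: [0.4929, 0.0193, 0.1516]
tcp_rot: [0.047, 0.999, 0.0, 0.0]
ft_force: [0.5, 0.4, 0.4]
finger_gap: 0.0848
gripper_force: 0.0
```

Run:
```python
from h import *
C=wc('w9'); P=onz(C,[(341,128),(184,129),(194,250),(331,250)],.012)
F=np.array([(-50,95),(-50,-95),(115,-95),(115,95)])/1e3
c=P[:,:2].mean(0); f=F.mean(0); H=(F-f).T@(P[:,:2]-c); yaw=np.arctan2(H[0,1]-H[1,0],H[0,0]+H[1,1])
R=np.array([[np.cos(yaw),-np.sin(yaw)],[np.sin(yaw),np.cos(yaw)]]); o=c-R@f
print(P[:,:2].round(4),'yaw',yaw,'o',o,((F@R.T+o-P[:,:2])*1e3).round(1).tolist(),'pads',o+R@[0,.057],o+R@[0,-.057])
s,_=snap('wrist','w10'); np.save('w10.npy',np.r_[s['eef_pos'],s['tcp_rot']]);print(s['eef_pos'])
D=wc('w10'); q=[(*(o+R@np.array(v)),z) for v in((.045,.023),(.045,-.023),(-.045,-.023),(-.045,.023)) for z in(.042,)]
print(proj(C,q).round(),proj(D,q).round())
for a in ('w9','w10'):
  im=cv2.imread(f'pics/{a}.png'); g=cv2.inRange(im,(105,95,95),(165,155,155)); m=np.zeros_like(g); m[100:260,200:320]=g[100:260,200:320]
  n,l,st,ce=cv2.connectedComponentsWithStats(m); i=1+np.argmax(st[1:,4]); print(a,ce[i],st[i])
cv2.imwrite('pics/c10.png',cv2.resize(cv2.imread('pics/w10.png')[60:340,120:400],None,fx=2,fy=2))
```

```text
[[ 0.4515  0.1205]
 [ 0.4345 -0.0696]
 [ 0.6    -0.0856]
 [ 0.6184  0.1056]] yaw -0.09257824360540676 o [0.49370696 0.02074605] [[1.2, -0.5], [0.7, 0.3], [-0.5, 1.1], [-1.4, -0.9]] pads [0.49897639 0.07750196] [ 0.48843754 -0.03600986]
[0.49285828 0.01932827 0.15163565]
[[282. 211.]
 [244. 211.]
 [242. 137.]
 [283. 136.]] [[286. 237.]
 [238. 237.]
 [236. 144.]
 [289. 144.]]
w9 [254.40799159 232.07045216] [200 213  78  47 951]
w10 [261.37357631 168.27676538] [244 156  35  31 878]
```

View pics/c10.png

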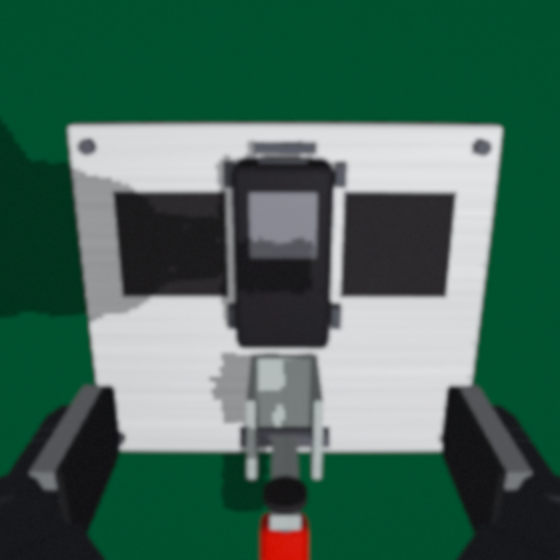

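Brick top in w10 is at about (237–287, 140–233), centred between the fingers within 1 px and matching the 42 mm height prediction within about 3 px. Descend and grip.

Careful with the scale: shifts go in shares of 0.4 m and turns go in shares of 2 rad. That gives: 0.1385 m is 0.3463, 0.138 m is 0.345.

```bash
python3 -c "
from h import *
A,B=wc('w9'),wc('w10')
for a,b in [((249,145),(244.5,156)),((276,145),(279,156)),((249.5,173),(245,189)),((276,173),(279,189))]: x,r=tri([(A,a),(B,b)]);print(x.round(4),r.round(4))
print(togo((.493,.0203,.012),3.049))"
```

```text
[0.4526 0.0103 0.0703] 0.0002
[0.4555 0.0376 0.069 ] 0.0002
[0.4922 0.0048 0.0306] 0.0002
[0.4959 0.0369 0.0283] 0.0001
[0.0006, 0.0009, 0.1402, 0.0002, 0.0014, -0.0019]
```

Emit:
send_path --rows '[{"dx":-0.0025, "dy":-0.0025, "dz":0.0875}, {"dx":-0.0025, "dy":-0.0025, "dz":0.175}, {"dx":-0.0025, "dy":-0.0025, "dz":0.25}, {"dx":-0.0025, "dy":-0.0025, "dz":0.3}, {"dx":-0.0025, "dy":-0.0025, "dz":0.33}, {"dx":-0.0025, "dy":-0.0025, "dz":0.345}, {"dx":-0.0025, "dy":-0.0025, "dz":0.3463}, {"dx":-0.0025, "dy":-0.0025, "dz":0.3463}]'

```text
time_s: 19.7
eef_pos: [0.4945, 0.0182, 0.0137]
tcp_rot: [0.047, 0.999, 0.0, 0.001]
ft_force: [0.1, 0.5, 1.0]
finger_gap: 0.0851
gripper_force: 0.0
```

Emit:
send_path --rows '[{}, {}, {}, {}, {}, {}, {}, {}]' --aperture 0.03 --force 50

```text
time_s: 20.5
eef_pos: [0.4945, 0.0199, 0.0137]
tcp_rot: [0.046, 0.999, 0.001, 0.001]
ft_force: [-1.3, 4.9, 6.8]
finger_gap: 0.0453
gripper_force: 52.4
```

Converted, -0.15 m is -0.375, 0.06 m is 0.15.

Emit:
send_path --rows '[{"dz":-0.025}, {"dz":-0.0625}, {"dz":-0.1125}, {"dz":-0.1875}, {"dz":-0.275}, {"dy":0.075, "dz":-0.35}, {"dx":0.025, "dy":0.15, "dz":-0.375}, {"dx":0.05, "dy":0.25, "dz":-0.375}, {"dx":0.075, "dy":0.35, "dz":-0.375}, {"dx":0.075, "dy":0.35, "dz":-0.375}]' --force 60

```text
time_s: 21.5
eef_pos: [0.4748, 0.1667, 0.1642]
tcp_rot: [0.042, 0.999, 0.001, 0.001]
ft_force: [-0.9, 1.0, -2.2]
finger_gap: 0.0452
gripper_force: 63.7
```

Run:
```python
from h import *
s,_=snap('wrist','w11'); np.save('w11.npy',np.r_[s['eef_pos'],s['tcp_rot']]);print(s['eef_pos'])
```

```text
[0.4748047  0.16670652 0.16419959]
```

View pics/w11.png

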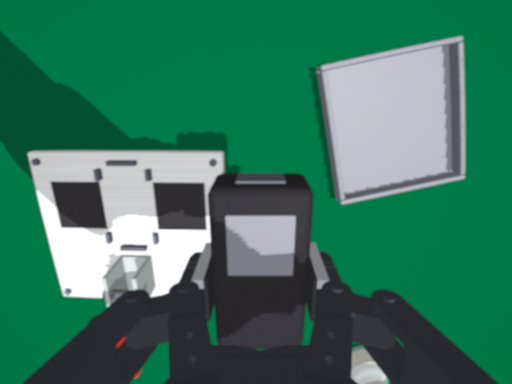

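w11: the brick is held level with its grey square up. The tray's rim corners are at (317,68), (463,38), (466,178) and (341,204).

Run:
```python
from h import *
C=wc('w11'); P=onz(C,[(317,68),(463,38),(466,178),(341,204)],.022); print(P.round(4),P.mean(0)); c=P.mean(0)
A=wc('w3'); print(onz(A,[(150,91),(252,68)],.022).round(4))
e=P[2:].mean(0)-P[:2].mean(0); y=np.arctan2(e[1],e[0]); e2=P[[1,2]].mean(0)-P[[0,3]].mean(0); y2=np.arctan2(-e2[0],e2[1]);print(y,y2)
s=robot.sense(); yaw=(y+y2)/2
print(togo((c[0],c[1],s['eef_pos'][2]),yaw+np.pi))
```

```text
[[0.3709 0.2276 0.022 ]
 [0.3531 0.3632 0.022 ]
 [0.4883 0.3832 0.022 ]
 [0.5061 0.2499 0.022 ]] [0.42961692 0.30600029 0.022     ]
[[0.371  0.23   0.022 ]
 [0.5045 0.2475 0.022 ]]
0.15511066425665573 0.13165768905647182
[0.0584, 0.138, 0.0001, 0.0007, 0.0008, -0.231]
```

Converted, 0.148 m is 0.37, 0.14 m is 0.35, -0.23 rad is -0.115.

Emit:
send_path --rows '[{"dx":0.0375, "dy":0.0875, "wz":-0.03}, {"dx":0.075, "dy":0.175, "wz":-0.06}, {"dx":0.1125, "dy":0.25, "dz":0.025, "wz":-0.09}, {"dx":0.1375, "dy":0.3125, "dz":0.075, "wz":-0.115}, {"dx":0.1463, "dy":0.345, "dz":0.15, "wz":-0.115}, {"dx":0.1463, "dy":0.345, "dz":0.225, "wz":-0.115}, {"dx":0.1463, "dy":0.345, "dz":0.3, "wz":-0.115}, {"dx":0.1463, "dy":0.345, "dz":0.35, "wz":-0.115}, {"dx":0.1463, "dy":0.345, "dz":0.37, "wz":-0.115}, {"dx":0.1463, "dy":0.345, "dz":0.37, "wz":-0.115}]'

```text
time_s: 22.55
eef_pos: [0.4317, 0.3018, 0.0141]
tcp_rot: [-0.067, 0.998, -0.001, -0.001]
ft_force: [-1.0, -0.3, -2.5]
finger_gap: 0.0449
gripper_force: 63.7
```

Emit:
send_path --rows '[{"dz":0.0025}, {"dz":0.005}]'

```text
time_s: 22.75
eef_pos: [0.4326, 0.3035, 0.014]
tcp_rot: [-0.068, 0.998, 0.0, 0.001]
ft_force: [-0.8, -0.4, -2.5]
finger_gap: 0.0452
gripper_force: 63.7
```

```bash
python3 -c "
from h import *
print(togo((.4296,.306,.0067),.143+np.pi))"
```

```text
[0.0026, 0.0029, 0.0073, 0.0007, 0.0023, -0.0073]
```

Converted, 0.005 m is 0.0125, 0.004 m is 0.01.

Emit:
send_path --rows '[{"dx":0.0025, "dy":0.005, "dz":0.005}, {"dx":0.0025, "dy":0.005, "dz":0.0075}, {"dx":0.0025, "dy":0.005, "dz":0.01}, {"dx":0.0025, "dy":0.005, "dz":0.0125}, {"dx":0.0025, "dy":0.005, "dz":0.0125}, {"dx":0.0025, "dy":0.005, "dz":0.0125}]'

```text
time_s: 23.35
eef_pos: [0.4302, 0.305, 0.0076]
tcp_rot: [-0.068, 0.998, 0.0, -0.0]
ft_force: [0.2, -0.4, -2.1]
finger_gap: 0.0452
gripper_force: 63.7
```

Emit:
send_path --rows '[{"dz":0.0013}, {"dz":0.0025}, {"dz":0.0038}, {"dz":0.005}, {"dz":0.005}]'

```text
time_s: 23.85
eef_pos: [0.4303, 0.305, 0.0068]
tcp_rot: [-0.068, 0.998, -0.0, 0.0]
ft_force: [-5.4, -4.8, 14.2]
finger_gap: 0.0451
gripper_force: 65.7
```

Converted, -0.001 m is -0.0025, -0.0005 m is -0.0013.

Emit:
send_path --rows '[{"dz":-0.0013}, {"dz":-0.0025}, {"dz":-0.0025}]'

```text
time_s: 24.15
eef_pos: [0.4303, 0.305, 0.0069]
tcp_rot: [-0.068, 0.998, 0.0, 0.0]
ft_force: [-2.1, -2.1, 3.4]
finger_gap: 0.0452
gripper_force: 64.6
```

Emit:
send_path --rows '[{}, {}, {}, {}]' --aperture 0.065

```text
time_s: 24.55
eef_pos: [0.4303, 0.3051, 0.0066]
tcp_rot: [-0.068, 0.998, 0.0, 0.0]
ft_force: [0.3, -0.5, 0.7]
finger_gap: 0.0651
gripper_force: 0.0
```

Emit:
send_path --rows '[{"dz":-0.05}, {"dz":-0.125}, {"dz":-0.225}, {"dz":-0.325}, {"dz":-0.425, "wz":0.05}, {"dz":-0.5, "wz":0.1}, {"dz":-0.5, "wz":0.1}]'

```text
time_s: 25.25
eef_pos: [0.4318, 0.3069, 0.2112]
tcp_rot: [0.033, 0.999, 0.002, 0.003]
ft_force: [-0.2, 0.2, 0.1]
finger_gap: 0.0652
gripper_force: 0.0
```

Run:
```python
from h import *
s,_=snap('wrist','w12'); _,_=snap('top','t12'); print(s['eef_pos'],s['joint_pos'].round(2),togo((.50,.0,.2),1.9),togo((.4482,-.2996,.2),1.51))
w=cv2.imread('pics/w12.png')[40:384,80:440]; t=cv2.resize(cv2.imread('pics/t12.png')[110:270,100:390],None,fx=1.5,fy=1.5)
o=np.zeros((600,440,3),np.uint8); o[:344,:360]=w; o[350:590,:435]=t; cv2.imwrite('pics/c12.png',o)
```

```text
[0.43179479 0.30687952 0.21124846] [ 0.08  0.3  -0.92  1.64  0.25  1.32  0.63] [-0.0885, -0.3002, 0.0071, 0.0013, 0.0011, 1.1787] [-0.0556, -0.6024, 0.0069, 0.0015, 0.0009, 1.5687]
```

View pics/c12.png

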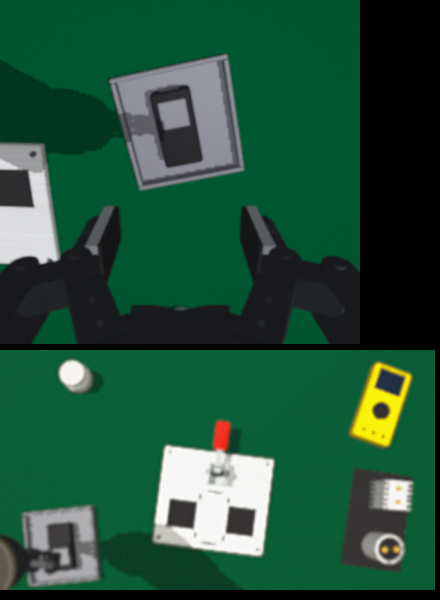

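The brick lies flat in the tray with its grey square up (crop 175,113). The clamp is open and both loads stand on the mat. Go back for the round unit first, since it's the nearer one.

Converted, -0.38 m is -0.95, -0.0885 m is -0.2213, 1.25 rad is 0.625.

Emit:
send_path --rows '[{"dx":-0.025, "dy":-0.075, "wz":0.06}, {"dx":-0.05, "dy":-0.15, "wz":0.125}, {"dx":-0.075, "dy":-0.25, "wz":0.19}, {"dx":-0.125, "dy":-0.35, "wz":0.25}, {"dx":-0.15, "dy":-0.45, "wz":0.31}, {"dx":-0.175, "dy":-0.55, "wz":0.375}, {"dx":-0.2, "dy":-0.65, "wz":0.44}, {"dx":-0.2213, "dy":-0.75, "wz":0.5}, {"dx":-0.2213, "dy":-0.85, "wz":0.56}, {"dx":-0.22, "dy":-0.95, "wz":0.625}]' --aperture 0.07

```text
time_s: 26.35
eef_pos: [0.4928, -0.0815, 0.2048]
tcp_rot: [0.612, 0.791, -0.001, -0.001]
ft_force: [1.1, -0.8, 0.8]
finger_gap: 0.0703
gripper_force: 0.0
```

```bash
python3 -c "
from h import *
print(togo((.4483,-.2996,.2),1.513))"
```

```text
[-0.2, -0.0977, 0.0047, -0.0028, -0.0011, 0.3109]
```

Converted, -0.2 m is -0.5, -0.19 m is -0.475, 0.31 rad is 0.155.

Emit:
send_path --rows '[{"dx":-0.1, "dy":-0.05, "wz":0.05}, {"dx":-0.2, "dy":-0.1, "wz":0.1}, {"dx":-0.3, "dy":-0.15, "wz":0.155}, {"dx":-0.4, "dy":-0.2, "wz":0.155}, {"dx":-0.475, "dy":-0.2375, "dz":0.05, "wz":0.155}, {"dx":-0.5, "dy":-0.245, "dz":0.1, "wz":0.155}, {"dx":-0.5, "dy":-0.245, "dz":0.125, "wz":0.155}, {"dx":-0.5, "dy":-0.245, "dz":0.125, "wz":0.155}, {"dx":-0.5, "dy":-0.245, "dz":0.125, "wz":0.155}]'

```text
time_s: 27.25
eef_pos: [0.4505, -0.2965, 0.1566]
tcp_rot: [0.725, 0.689, 0.0, -0.0]
ft_force: [-0.0, -0.1, -0.4]
finger_gap: 0.0698
gripper_force: 0.0
```

Run:
```python
from h import *
s,_=snap('wrist','w13'); C=cam('wrist',s)
im=cv2.imread('pics/w13.png'); h=cv2.cvtColor(im,cv2.COLOR_BGR2HSV)
m=cv2.inRange(h,(12,110,100),(30,255,255)); m[320:]=0
n,l,st,ce=cv2.connectedComponentsWithStats(m)
for i in range(1,n):
  if st[i,4]>15: print(ce[i].round(1),st[i,4],onz(C,[ce[i]],.105).round(4))
print(s['eef_pos'],togo((.4483,-.2996,.0495),1.513))
```

```text
[478.  168.7] 4970 [[ 0.608  -0.2673  0.105 ]]
[252.9 208.4] 231 [[ 0.4465 -0.2894  0.105 ]]
[368.1 231.5] 123 [[ 0.5314 -0.3123  0.105 ]]
[255.9 235.3] 219 [[ 0.4475 -0.311   0.105 ]]
[399.  231.6] 125 [[ 0.5551 -0.3137  0.105 ]]
[ 0.45051272 -0.29647998  0.15657449] [-0.003, -0.0025, 0.1077, 0.0007, -0.0002, 0.0076]
```

Converted, 0.107 m is 0.2675, -0.003 m is -0.0075, 0.007 rad is 0.0035.

Emit:
send_path --rows '[{"dx":-0.0075, "dy":-0.0075, "dz":0.075, "wz":0.0035}, {"dx":-0.0075, "dy":-0.0075, "dz":0.15, "wz":0.0035}, {"dx":-0.0075, "dy":-0.0075, "dz":0.225, "wz":0.0035}, {"dx":-0.0075, "dy":-0.0075, "dz":0.2675, "wz":0.0035}, {"dx":-0.0075, "dy":-0.0075, "dz":0.2675, "wz":0.0035}, {"dx":-0.0075, "dy":-0.0075, "dz":0.2675, "wz":0.0035}]'

```text
time_s: 27.9
eef_pos: [0.4478, -0.3007, 0.0509]
tcp_rot: [0.728, 0.686, 0.0, 0.001]
ft_force: [0.6, 0.1, 1.4]
finger_gap: 0.0698
gripper_force: 0.0
```

Emit:
send_path --rows '[{}, {}, {}, {}, {}, {}, {}]' --aperture 0.03 --force 70

```text
time_s: 28.6
eef_pos: [0.4478, -0.3015, 0.0518]
tcp_rot: [0.728, 0.686, 0.0, 0.001]
ft_force: [-2.2, 1.5, 6.5]
finger_gap: 0.0506
gripper_force: 71.6
```

```bash
python3 -c "
from h import *
print(togo((.4998,.0785,.058),1.513))"
```

```text
[0.3825, 0.0292, -0.0067, 0.0024, 0.0016, -0.0021]
```

Converted, 0.28 m is 0.7, 0.24 m is 0.6.

Emit:
send_path --rows '[{"dz":-0.0375}, {"dz":-0.0875}, {"dx":0.05, "dz":-0.1375}, {"dx":0.125, "dz":-0.15}, {"dx":0.2125, "dz":-0.15}, {"dx":0.3, "dy":0.0125, "dz":-0.15}, {"dx":0.4, "dy":0.025, "dz":-0.15}, {"dx":0.5, "dy":0.0375, "dz":-0.15}, {"dx":0.6, "dy":0.05, "dz":-0.15}, {"dx":0.7, "dy":0.0575, "dz":-0.15}]'

```text
time_s: 29.6
eef_pos: [0.4868, -0.0213, 0.1104]
tcp_rot: [0.728, 0.686, 0.0, 0.001]
ft_force: [0.6, -0.1, -4.4]
finger_gap: 0.0507
gripper_force: 73.7
```

Emit:
send_path --rows '[{"dx":0.0875, "dy":0.0075}, {"dx":0.1625, "dy":0.0125}, {"dx":0.2125, "dy":0.015}, {"dx":0.2425, "dy":0.015}, {"dx":0.25, "dy":0.015, "dz":0.0375}, {"dx":0.25, "dy":0.015, "dz":0.075}, {"dx":0.25, "dy":0.015, "dz":0.1}, {"dx":0.25, "dy":0.015, "dz":0.115}, {"dx":0.25, "dy":0.015, "dz":0.115}]'

```text
time_s: 30.5
eef_pos: [0.4981, 0.0759, 0.063]
tcp_rot: [0.728, 0.685, -0.001, -0.0]
ft_force: [0.2, 0.7, -4.7]
finger_gap: 0.0505
gripper_force: 73.8
```

```bash
python3 -c "
from h import *
print(togo((.4995,.0765,.0598),1.513))"
```

```text
[0.0007, 0.0014, 0.0032, -0.0013, 0.0003, -0.003]
```

Converted, 0.0035 m is 0.0088, 0.003 m is 0.0075.

Emit:
send_path --rows '[{"dx":0.0025, "dy":0.0025, "dz":0.0025}, {"dx":0.0025, "dy":0.0025, "dz":0.005}, {"dx":0.0025, "dy":0.0025, "dz":0.0075}, {"dx":0.0025, "dy":0.0025, "dz":0.0088}, {"dx":0.0025, "dy":0.0025, "dz":0.0088}, {"dx":0.0025, "dy":0.0025, "dz":0.0088}]'

```text
time_s: 31.1
eef_pos: [0.4996, 0.0775, 0.0602]
tcp_rot: [0.728, 0.686, 0.0, 0.0]
ft_force: [-0.3, -0.4, -4.4]
finger_gap: 0.0504
gripper_force: 73.8
```

Converted, 0.0015 m is 0.0038, 0.001 m is 0.0025.

Emit:
send_path --rows '[{"dz":0.0013}, {"dz":0.0025}, {"dz":0.0038}, {"dz":0.0038}]'

```text
time_s: 31.5
eef_pos: [0.4997, 0.0777, 0.0598]
tcp_rot: [0.728, 0.686, 0.0, 0.0]
ft_force: [-6.0, -1.0, 9.3]
finger_gap: 0.0505
gripper_force: 75.2
```

Converted, -0.0007 m is -0.0018, -0.0005 m is -0.0013.

Emit:
send_path --rows '[{"dz":-0.0013}, {"dz":-0.0018}, {"dz":-0.0018}, {"dz":-0.0018}]'

```text
time_s: 31.9
eef_pos: [0.4997, 0.0777, 0.0598]
tcp_rot: [0.728, 0.686, 0.0, 0.0]
ft_force: [-4.3, -1.3, 7.7]
finger_gap: 0.0504
gripper_force: 74.5
```

Emit:
send_path --rows '[{}, {}, {}, {}]' --aperture 0.075

```text
time_s: 32.3
eef_pos: [0.4997, 0.0775, 0.0593]
tcp_rot: [0.728, 0.686, 0.0, 0.0]
ft_force: [-0.1, 1.2, -0.5]
finger_gap: 0.0744
gripper_force: 0.0
```

Emit:
send_path --rows '[{"dz":-0.05}, {"dz":-0.125}, {"dz":-0.225}, {"dz":-0.3}, {"dx":-0.075, "dz":-0.325}, {"dx":-0.175, "dz":-0.325}, {"dx":-0.275, "dy":0.0125, "dz":-0.325}, {"dx":-0.375, "dy":0.025, "dz":-0.325}, {"dx":-0.5, "dy":0.0375, "dz":-0.325}, {"dx":-0.625, "dy":0.05, "dz":-0.325}]' --aperture 0.07

```text
time_s: 33.3
eef_pos: [0.5045, -0.1744, 0.1896]
tcp_rot: [0.728, 0.686, 0.0, 0.0]
ft_force: [0.9, -0.5, 0.5]
finger_gap: 0.0699
gripper_force: 0.0
```

Run:
```python
from h import *
s=robot.sense(); print(s['eef_pos'],togo((.5436,-.312,.155),1.511))
```

```text
[ 0.50449369 -0.17437477  0.18955541] [-0.1351, 0.0471, 0.0346, 0.0007, 0.0003, 0.0009]
```

Converted, -0.135 m is -0.3375, -0.12 m is -0.3.

Emit:
send_path --rows '[{"dx":-0.1, "dy":0.0375}, {"dx":-0.2, "dy":0.075}, {"dx":-0.3, "dy":0.1125, "dz":0.025}, {"dx":-0.3375, "dy":0.1175, "dz":0.075}, {"dx":-0.3375, "dy":0.1175, "dz":0.0875}, {"dx":-0.3375, "dy":0.1175, "dz":0.0875}, {"dx":-0.3375, "dy":0.1175, "dz":0.0875}]'

```text
time_s: 34.0
eef_pos: [0.5441, -0.3085, 0.1551]
tcp_rot: [0.727, 0.686, 0.001, 0.0]
ft_force: [0.6, 0.2, 0.5]
finger_gap: 0.0701
gripper_force: 0.0
```

Run:
```python
from h import *
s,_=snap('wrist','w14'); C=cam('wrist',s)
im=cv2.imread('pics/w14.png'); h=cv2.cvtColor(im,cv2.COLOR_BGR2HSV)
m=cv2.inRange(h,(12,110,100),(30,255,255)); m[320:]=0
n,l,st,ce=cv2.connectedComponentsWithStats(m)
for i in range(1,n):
  if st[i,4]>15: print(ce[i].round(1),st[i,4],onz(C,[ce[i]],.105).round(4))
print(s['eef_pos'],togo((.5436,-.312,.0475),1.511))
```

```text
[420.4 165. ] 8524 [[ 0.658  -0.2754  0.105 ]]
[242.9 223.9] 127 [[ 0.5322 -0.3125  0.105 ]]
[275.8 224. ] 125 [[ 0.5561 -0.3139  0.105 ]]
[ 0.54406633 -0.30847166  0.15511111] [-0.0034, -0.0006, 0.1081, 0.0016, -0.0, 0.0022]
```

Converted, 0.107 m is 0.2675, 0.09 m is 0.225.

Emit:
send_path --rows '[{"dx":-0.0075, "dz":0.075}, {"dx":-0.0075, "dz":0.15}, {"dx":-0.0075, "dz":0.225}, {"dx":-0.0075, "dz":0.2675}, {"dx":-0.0075, "dz":0.2675}, {"dx":-0.0075, "dz":0.2675}]'

```text
time_s: 34.65
eef_pos: [0.5441, -0.3127, 0.0488]
tcp_rot: [0.728, 0.686, 0.0, 0.001]
ft_force: [0.3, -0.7, 0.5]
finger_gap: 0.0703
gripper_force: 0.0
```

Emit:
send_path --rows '[{}, {}, {}, {}, {}, {}, {}]' --aperture 0.03 --force 70

```text
time_s: 35.35
eef_pos: [0.5442, -0.3136, 0.0496]
tcp_rot: [0.728, 0.686, 0.0, 0.001]
ft_force: [-1.6, 1.5, 6.0]
finger_gap: 0.0493
gripper_force: 72.7
```

```bash
python3 -c "
from h import *
s=robot.sense();print(s['eef_pos'],togo((.487,-.0355,s['eef_pos'][2]+.008),1.571-.09))"
```

```text
[ 0.54424786 -0.31360155  0.04962499] [0.2742, -0.0737, -0.0085, 0.0027, 0.0012, 0.03]
```

Converted, 0.25 m is 0.625, 0.225 m is 0.5625, 0.03 rad is 0.015.

Emit:
send_path --rows '[{"dz":-0.0375}, {"dz":-0.0875}, {"dx":0.05, "dz":-0.125, "wz":0.005}, {"dx":0.125, "dy":-0.025, "dz":-0.1375, "wz":0.01}, {"dx":0.2125, "dy":-0.05, "dz":-0.1375, "wz":0.015}, {"dx":0.3, "dy":-0.075, "dz":-0.1375, "wz":0.015}, {"dx":0.4, "dy":-0.1, "dz":-0.1375, "wz":0.015}, {"dx":0.4875, "dy":-0.125, "dz":-0.1375, "wz":0.015}, {"dx":0.5625, "dy":-0.15, "dz":-0.1375, "wz":0.015}, {"dx":0.625, "dy":-0.17, "dz":-0.1375, "wz":0.015}]'

```text
time_s: 36.35
eef_pos: [0.4898, -0.0576, 0.1034]
tcp_rot: [0.738, 0.675, 0.0, 0.0]
ft_force: [-0.0, -0.5, -3.9]
finger_gap: 0.0492
gripper_force: 73.5
```

Emit:
send_path --rows '[{"dx":0.0375, "dy":-0.01}, {"dx":0.055, "dy":-0.015}, {"dx":0.06, "dy":-0.015, "dz":0.0375}, {"dx":0.06, "dy":-0.015, "dz":0.075}, {"dx":0.06, "dy":-0.015, "dz":0.0975}, {"dx":0.06, "dy":-0.015, "dz":0.105}, {"dx":0.06, "dy":-0.015, "dz":0.105}, {"dx":0.06, "dy":-0.015, "dz":0.105}]'

```text
time_s: 37.15
eef_pos: [0.4869, -0.0355, 0.0609]
tcp_rot: [0.738, 0.674, 0.0, 0.0]
ft_force: [-0.4, -0.4, -3.3]
finger_gap: 0.0489
gripper_force: 73.5
```

```bash
python3 -c "
from h import *
print(togo((.487,-.036,.0576),1.481))"
```

```text
[-0.0005, 0.0001, 0.0033, 0.0009, -0.0, -0.0005]
```

Converted, 0.0035 m is 0.0088, 0.003 m is 0.0075.

Emit:
send_path --rows '[{"dz":0.0025}, {"dz":0.005}, {"dz":0.0075}, {"dz":0.0088}, {"dz":0.0088}]'

```text
time_s: 37.65
eef_pos: [0.4867, -0.0353, 0.0576]
tcp_rot: [0.738, 0.675, 0.0, 0.0]
ft_force: [-4.0, -0.3, 5.1]
finger_gap: 0.0494
gripper_force: 74.4
```

Contact made. Release, lift and check.

Emit:
send_path --rows '[{}, {}, {}, {}]' --aperture 0.075

```text
time_s: 38.05
eef_pos: [0.4866, -0.0352, 0.0569]
tcp_rot: [0.738, 0.675, 0.0, 0.0]
ft_force: [0.2, 0.4, 0.0]
finger_gap: 0.0751
gripper_force: 0.0
```

Emit:
send_path --rows '[{"dz":-0.05}, {"dz":-0.125}, {"dz":-0.225}, {"dz":-0.325}, {"dx":0.1, "dz":-0.425}, {"dx":0.2, "dz":-0.5}, {"dx":0.25, "dz":-0.5}, {"dx":0.25, "dz":-0.5}, {"dx":0.25, "dz":-0.5}]'

```text
time_s: 38.95
eef_pos: [0.4953, 0.0645, 0.2566]
tcp_rot: [0.738, 0.675, -0.0, 0.0]
ft_force: [0.2, -0.9, 0.3]
finger_gap: 0.0755
gripper_force: 0.0
```

Run:
```python
from h import *
s,_=snap('wrist','w15'); _,_=snap('side','s15'); C=cam('wrist',s)
im=cv2.imread('pics/w15.png'); h=cv2.cvtColor(im,cv2.COLOR_BGR2HSV)
m=cv2.inRange(h,(12,110,100),(30,255,255)); m[320:]=0
n,l,st,ce=cv2.connectedComponentsWithStats(m)
for i in range(1,n):
  if st[i,4]>15: print(ce[i].round(1),st[i,4],onz(C,[ce[i]],.113).round(4))
w=im[40:340,80:440]; t=cv2.resize(cv2.imread('pics/s15.png')[130:384,90:400],None,fx=1.3,fy=1.3)
o=np.zeros((340,780,3),np.uint8); o[:300,:360]=w; o[:t.shape[0],365:365+t.shape[1]]=t; cv2.imwrite('pics/c15.png',o)
```

```text
[259.8 157.8] 116 [[0.4982 0.0893 0.113 ]]
[262.7 178.7] 113 [[0.4993 0.0674 0.113 ]]
[248.9 266. ] 44 [[ 0.4748 -0.0344  0.113 ]]
[269.8 265.8] 45 [[ 0.4987 -0.0363  0.113 ]]
```

View pics/c15.png

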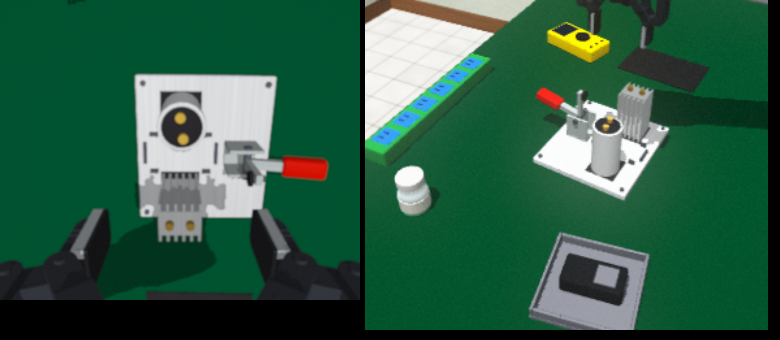

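Both units stand upright on their pads within 2 mm. The finned one is at yaw -0.08 against the fixture's -0.09. The clamp is open, the brick is flat in the tray, and the meter and jar are untouched.

```bash
python3 -c "
from h import *
print(robot.hand_in())"
```

```text
the job is handed in; nothing more can be done
None
```

The job is done and handed in at about 39 s: the brick lies flat and top side up in the grey tray, both load units are back upright on their own pads, the clamp is open, and the multimeter and jar were not touched.

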